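# Load a tube block into a bench heater and bolt it in

## Robot

A 6-joint arm with a two-finger parallel gripper is mounted at the origin on the work surface. World frame = base frame: x ahead of the robot, y to its left, z up, the work surface at z = 0. Lengths are in m, angles in rad, forces in N, time in s.
With the tool pointing down it reaches from about 0.375 to 0.975 m from the base axis. Payload 3.8 kg.
Tool frame: the origin (TCP) lies at the very end of the fingers, on their centre line; the grasp point (between the pads) lies 19 mm behind it; y points along the fingers, x is the direction in which the jaws open and shut, and the axes are right-handed (so a half turn about y gives the same grasp; the last joint's range is limited). The gripper opens to 85 mm and grips with 20 to 120 N. Pads are 22 mm wide; open, the fingers measure 114 mm over their backs; the gripper's body (76 mm by 85 mm) begins 54 mm behind the grasp point. The pads swing forward as they close: fully open they stand 13 mm farther back than shut.
Start: joints at [1.138, 0.264, 1.604, -0, 1.274, -0.037], TCP at [0.26, 0.623, 0.231] pointing down, gripper open.
Joint ranges: [-2.63, 2.63], [-0.94, 2.18], [0.31, 2.57], [-1.31, 4.45], [0, 2.66], [-2.55, 2.55]. Speed limits (rad/s): [2.57, 2.57, 3.14, 3.14, 3.14, 3.14].

## Interface

Orientations are given as a rotation vector (axis times angle).
In Python, from workcell import bot, cams gives the robot as it stands.
- The arm moves only by the tool play_rows, never from a script. Its argument "motion" is a list of rows, each a list of 2 entries, a list of its own where there are three numbers: the shift along the world's x, y, z normalised to -1 to 1, where 1 is 400 mm, then the turn, a rotation vector about the world's x, y, z normalised to -1 to 1, where 1 is pi/4 rad. In form: [[[tx, ty, tz], [ax, ay, az]], ...]. A call has 1 to 10 rows; each row is the pose to reach, as a shift and turn from the pose commanded when the call began; what a row does not reach only later rows make up. A row lasts 1/8 s, in which the tool goes at most 62.5 mm and 10.7 degrees, less where a joint would pass 70% of its speed; a pose out of reach is approached as far as the arm can. A call with a number of a shift or a turn outside -1 to 1 is refused whole. A call with a gripper value outside its range is refused whole. "gripper" is the closure, from 0 (fully open) to 1 (shut), set as the call begins (left out, the last holds). The fingers move at their own pace and stop on an object; "squeeze" is the grip in N (left out, the last holds). Time passes only in rows, so rows that repeat a pose let the fingers close. It gives the time, the measured TCP pose, the force and the opening at its end, in the units of the state.
- bot.read_state(): the state, without advancing time (a new reading comes with each control period).
- cams.read_camera(name): name is "scene" or "top"; returns (picture, depth): 420x560x3 uint8, red, green, blue; 420x560 float32, m along the optical axis (not along the pixel's ray), 0 where there is no reading.
- cams.calibration(name): a dict with "mtx" (3x3 intrinsics, pixels), "k1" (the pictures are not rectified: a ray, as slopes to the right and down, at radius r is drawn at 1 + k1 r^2 times it, then the intrinsics apply), "R" (3x3) and "t" (3): a world point X has camera coordinates R X + t. Camera axes: x right, y down, z forward; pixel columns grow to the right and rows downward; lengths in m; the calibration is good to about 2 mm. A picture is of the moment at which its call begins. calibration takes no time and is no camera call.
- bot.finish_job(): hands the job in, once; it reports no verdict.
Trained networks look in the newest picture that a camera, given by its name, has taken for a name from the list of things; names that differ only in an ending like _2 or _b are one class to them, and where a whole thing is asked for, a point or a joint stands for the part that bears it (a point fixed in the world has none). Each returns a list of dicts, best first, with "conf" (0 to 1); they miss things now and then, are a little off and sometimes report something else, mostly with a low value. They report only what shows in the picture. A call takes as long as a camera call. They do not tell look-alikes from the thing itself.
- cams.recognise(camera, label): "xyz" ([x, y, z] in m, in the coordinates of the camera as it stood for that picture, good to about 4 mm: the middle of the surface that is visible of it).
- cams.regions_of(camera, label): "mask" (420x560 bool, what is visible of it).
- cams.mark_of(camera, label): "xyz" ([x, y, z] in m, in the coordinates of the camera as it stood for that picture, good to about 4 mm: a listed point, or the origin of a listed thing).
The state is a dict: "time": time; "q": joint angles; "joint_vel": joint speeds; "joint_torque": joint torques, N m; "tool_pos": TCP position; "tcp_rot": TCP orientation; "wrist_force": force on the tool from outside, world axes, zero at the start; "torque": the same for the moment, N m; "width": opening from 0.0 (shut) to 1.0 (fully open).
Only numpy, scipy, OpenCV 4.12 (cv2) and the standard library are available. Lean on these libraries where they do the work, as an engineer would, in place of code of your own. Each camera call takes 0.05 s, during which the arm holds its last target.

## Task

Fit the stepped aluminium tube block into the heater's recess, pressed down flush with its low step on the bolt side, drawing back the half-shot bolt to let it in. Then slide the bolt across the step fully home into its keeper. Leave the other things undisturbed, including the plain block and the jar standing on the heater.

Things in the scene. Friction and masses are not known exactly. Their poses are not given: they have to be found in the camera images.
- heater: White bench block heater, fixed, 170 (x) x 225 (y) x 60 mm high, flat deck at z 60; origin at the centre of its underside, x to its far side, y to its left. Right of centre is a recess (see recess). A steel slide bolt runs along y over the recess's far part: its channel, 24 mm wide and 14 high on the deck, runs from y -17 to +107 mm at x +25, with a strap 20 mm high at its recess end
- bolt (a joint): Slide of the bolt towards heater -y, m: 0 = fully drawn back (tip at heater y -17 mm, 5 mm clear of the recess); 0.078 = fully home, tip 12 mm inside the keeper. Rod 12 mm thick, its underside 4 mm above the deck. Starts part-way, lying across the recess. Friction about 2.5 N; stays where left
- knob (a point): Upright round steel knob on the bolt, 16 mm across: this point is its top centre, 47 mm above the deck; the knob reaches from 21 to 47 mm above the deck, on a thinner stem. At bolt value q it lies at heater x +25 mm, y 85 mm - q. Moves with the bolt
- recess (a point): Centre of the floor of the rectangular recess, 83 (x) x 55 (y) mm, 20 mm deep, at heater x 0, y -50, z 40 mm; axes as the heater's
- keeper (a point): Centre of the mouth of the bolt's keeper, a steel staple right of the recess, 24 mm wide, 14 mm long, 20 mm high above the deck; at heater x +25, y -81, z 70 mm
- block: Stepped aluminium tube block, loose, about 0.35 kg: base 80 (x) x 52 (y) x 20 mm, on it a raised part with nine small wells, 46 (x) x 40 (y), top at 46 mm, over block x -40 to +6, centred in y. The rest, x +6 to +40, is a low step. Origin at the centre of the underside. Seated, its x axis lies along the heater's x axis and the step's top is level with the deck, under the bolt
- step (a point): Top of the block's low step, at block x +23, y 0, z 20 mm
- spare: Plain aluminium tube block without a step, 80 (x) x 52 (y) x 46 mm high, six large wells, loose, 0.5 kg; origin at the centre of its underside. Not wanted; leave it
- tray: Grey open tray, fixed, 200 (x) x 230 (y) mm, rim 20 mm high, walls and floor 5 mm; origin at the centre of its underside. Both blocks stand in it
- bottle: White bottle, 66 mm across, 170 mm high, standing between heater and tray; origin at the centre of its underside. Leave it
- jar: Small glass jar with a steel lid, 42 mm across, 48 mm high, standing on the heater's deck left of the recess and on the near side of the bolt; origin at the centre of its underside. Leave it
- tip_box: Grey pipette-tip box with a clear lid, 102 x 70 x 63 mm high, on the bench beyond the bottle; origin at the centre of its underside. Leave it
Things that resemble listed ones, but are neither listed nor needed, are in the scene too. What is shaped like the block but green is not meant.

How it is judged:
On the way, in this order (a step that is already met when the one before it is completed fails the run):
1. the stepped block sits flush in the recess, step under the bolt's line (horizontal distance between block and recess below 0.004 m and z of block in the frame of recess below 0.003 m and angle between block's own z axis and vertical below 0.04 rad and angle between the x axis of block and the x axis of heater, either way round below 0.08 rad and x of step in the frame of recess above 0.015 m), for 0.2 s.
2. the bolt is slid home into its keeper (value of joint bolt above 0.072 m), for 0.2 s.
At the end, for the whole second after the job is handed in: The stepped block is at rest in the recess: centred within 4 mm, its underside within 3 mm of the recess floor, level within 0.04 rad, aligned within 0.08 rad, step on the bolt side; the bolt is at 72 mm or more of its 78 mm travel (all of step 1 and value of joint bolt above 0.072 m and linear speed of block below 0.02 m/s); the robot touches nothing.
It fails at once if the plain block is shifted by more than 20 mm or tipped over (distance of spare from where it was at the start of the episode above 0.02 m or angle between spare's own z axis and vertical above 0.5 rad).
It fails at once if the bottle is shifted by more than 20 mm or tipped over (distance of bottle from where it was at the start of the episode above 0.02 m or angle between bottle's own z axis and vertical above 0.5 rad).
It fails at once if the jar is shifted by more than 20 mm or tipped over (distance of jar from where it was at the start of the episode above 0.02 m or angle between jar's own z axis and vertical above 0.5 rad).
It fails at once if the tip box is shifted by more than 20 mm or tipped over (distance of tip_box from where it was at the start of the episode above 0.02 m or angle between tip_box's own z axis and vertical above 0.5 rad).
It also fails if it takes over 72 s, if anything falls off the work surface, if the arm or the gripper's body presses on something with over 40 N, if the wrist force passes 120 N, or if a joint passes its speed limit or range.

## Working session

There is one attempt and no reset: what is moved stays moved. The work goes in short steps, Python scripts to look and compute and a tool call to move; the robot and the scene stay as the last step left them, time stands still between calls to the robot, and variables do not carry over. Pictures are saved under pics/ and viewed, and the job is handed in when it is done.

Besides the shell and the picture viewer there is one more tool, called after "Emit:" in YAML: its name, and indented under it one key for each argument. play_rows: Moves the arm, as the interface text tells. Its arguments: {"type":"object","properties":{"motion":{"type":"array","items":{"type":"array"}},"gripper":{"type":"number"},"squeeze":{"type":"number"}},"required":["motion"]}

```bash
ls; mkdir -p pics; python3 - <<'E'
from workcell import bot,cams
import cv2
print(bot.read_state())
for n in("scene","top"):
    p,d=cams.read_camera(n); cv2.imwrite(f"pics/{n}0.png",p[:,:,::-1]); print(n,cams.calibration(n))
E
```

```text
pics
{'time': 0.0, 'q': array([ 1.13811167e+00,  2.64789666e-01,  1.60538759e+00, -8.19144528e-06,
        1.27369225e+00, -3.68644787e-02]), 'joint_vel': array([-0.00054906, -0.00037341, -0.00081527,  0.00082073,  0.00028567,
       -0.0011423 ]), 'joint_torque': array([-1.77437250e-03, -5.15121102e+01, -3.67301917e+01, -1.85657805e-04,
        1.29291415e-02, -1.87447489e-05]), 'tool_pos': array([0.25992965, 0.62214817, 0.22993008]), 'tcp_rot': array([-1.37207424, -0.91144733,  0.91463685]), 'wrist_force': array([ 0.71345913,  0.55535006, -0.48373849]), 'torque': array([0.01236267, 0.02546788, 0.02019179]), 'width': 1.001107388270749}
scene {'mtx': array([[473.74146909,   0.        , 280.00886687],
       [  0.        , 473.74146909, 210.67446798],
       [  0.        ,   0.        ,   1.        ]]), 'k1': -0.05819423072448167, 'R': array([[-0.71961799,  0.69436626, -0.00233438],
       [ 0.59776854,  0.61778979, -0.51088996],
       [-0.35330259, -0.36904102, -0.85964295]]), 't': array([ 0.41565592, -0.31254274,  1.35082304])}
top {'mtx': array([[501.62696939,   0.        , 277.15255474],
       [  0.        , 501.62696939, 201.59939905],
       [  0.        ,   0.        ,   1.        ]]), 'k1': 0.004971191379548071, 'R': array([[-3.05088697e-02, -9.99534193e-01,  7.78844001e-04],
       [-9.79429379e-01,  2.97396917e-02, -1.99583674e-01],
       [ 1.99467544e-01, -6.85189501e-03, -9.79880478e-01]]), 't': array([0.01671953, 0.60945972, 1.13383927])}
```

View pics/scene0.png

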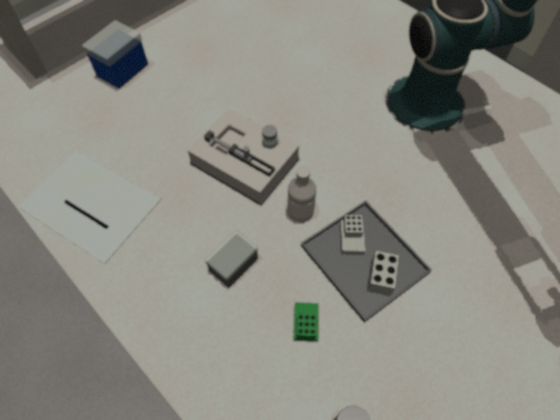

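View pics/top0.png

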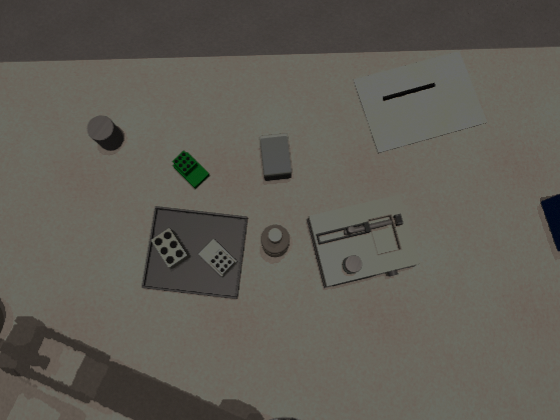

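The top view has up = +x and left = +y. The heater is at about (362,243) with the jar at (352,264) and the bolt across the recess. The tray is at (195,252), with the stepped block at (218,258) and the plain block at (170,248). The green decoy at (190,168) is outside the tray.

```bash
cat > h.py <<'E'
import numpy as np,cv2
from workcell import bot,cams
def cal(n):
    c=cams.calibration(n); return c['mtx'],c['k1'],np.array(c['R']),np.array(c['t'])
def c2w(n,x):
    K,k,R,t=cal(n); return (np.asarray(x)-t)@R
def proj(n,X):
    K,k,R,t=cal(n); c=np.atleast_2d(X)@R.T+t; s=c[:,:2]/c[:,2:]; r2=(s**2).sum(1,keepdims=True); s=s*(1+k*r2)
    return s@K[:2,:2].T+K[:2,2]
def cloud(n,d):
    K,k,R,t=cal(n); v,u=np.mgrid[:420,:560]
    p=cv2.undistortPoints(np.stack([u.ravel(),v.ravel()],1).astype(np.float64)[:,None],K,np.array([k,0,0,0,0.]))[:,0]
    z=d.ravel(); return ((np.c_[p*z[:,None],z]-t)@R).reshape(420,560,3)
def ray(n,uv,z):
    K,k,R,t=cal(n); p=cv2.undistortPoints(np.array(uv,float).reshape(-1,1,2),K,np.array([k,0,0,0,0.]))[:,0]
    d=np.c_[p,np.ones(len(p))]@R; o=-t@R; s=(z-o[2])/d[:,2]; return o+d*s[:,None]
def rect(P):
    (c,(w,h),a)=cv2.minAreaRect((P[:,:2]*1000).astype(np.float32)); return np.round(c,1),np.round((w,h),1),a
E
python3 - <<'E'
from h import *
for n in("top","scene"):
    p,d=cams.read_camera(n); np.savez(f"{n}0.npz",p=p,d=d)
    for l in("heater","knob","recess","keeper","block","step","spare","tray","bottle","jar","tip_box"):
        r=cams.mark_of(n,l)
        print(n,l,[(round(x['conf'],2),c2w(n,x['xyz']).round(4).tolist()) for x in r[:3]])
    P=cloud(n,d)
    W=P[...,2]
    b=cams.regions_of(n,"block")
    for x in b[:3]:
        m=x['mask']; q=P[m]; print('blk',x['conf'],m.sum(),q.mean(0).round(3),np.percentile(q[:,2],[2,25,50,75,98]).round(4))
    for x in cams.regions_of(n,"heater")[:2]:
        m=x['mask']; q=P[m]; q=q[(abs(q[:,2]-.06)<.006)]; print('heater',x['conf'],m.sum(),rect(q),np.median(q[:,2]))
E
```

```text
top heater [(0.75, [0.5118, -0.2033, -0.0021])]
top knob [(0.56, [0.5341, -0.1657, 0.1069])]
top recess [(0.7, [0.5245, -0.252, 0.0396])]
top keeper [(0.94, [0.5535, -0.2762, 0.0668])]
top block [(0.89, [0.7085, 0.2107, 0.0041]), (0.6, [0.487, 0.1419, 0.0071])]
top step [(0.92, [0.6915, 0.2003, 0.0209]), (0.81, [0.4991, 0.1601, 0.0185])]
top spare [(0.63, [0.5086, 0.2541, 0.0035])]
top tray [(0.6, [0.5021, 0.2057, 0.0016]), (0.5, [0.5181, 0.004, 0.0011])]
top bottle [(0.63, [0.5218, 0.0048, 0.0032]), (0.45, [0.7287, -0.0008, -0.0002])]
top jar [(0.65, [0.4533, -0.1652, 0.0589]), (0.36, [0.4976, 0.2057, -0.0008])]
top tip_box [(0.89, [0.7279, -0.0028, 0.0024]), (0.62, [0.499, 0.2041, 0.0028])]
blk 0.89 780 [0.706 0.21  0.032] [0.0011 0.0195 0.0234 0.0456 0.0502]
heater 0.76 6881 (array([ 513.9, -202.9]), array([171.1, 226.4]), 11.82333755493164) 0.06062213212722324
scene heater [(0.63, [0.513, -0.1977, -0.0028])]
scene knob [(0.61, [0.5336, -0.1626, 0.1046])]
scene recess [(0.93, [0.5221, -0.2495, 0.0357]), (0.22, [0.4965, 0.1626, 0.0255])]
scene keeper [(0.75, [0.553, -0.2747, 0.0672])]
scene block [(0.86, [0.4877, 0.1482, 0.0028]), (0.6, [0.7114, 0.2125, -0.0019])]
scene step [(0.87, [0.4997, 0.1599, 0.0264]), (0.56, [0.6878, 0.1987, 0.0177])]
scene spare [(0.79, [0.5082, 0.2582, 0.0065])]
scene tray [(0.61, [0.5016, 0.2044, 0.0001]), (0.56, [0.5184, -0.1985, -0.0052])]
scene bottle [(0.58, [0.5159, 0.0125, 0.0034])]
scene jar [(0.71, [0.4557, -0.1654, 0.0594])]
scene tip_box [(0.37, [0.5161, 0.0116, -0.0006])]
blk 0.98 945 [0.717 0.22  0.039] [0.0071 0.0198 0.03   0.0461 0.0495]
blk 0.68 878 [0.492 0.149 0.037] [0.0109 0.0246 0.0276 0.0504 0.0546]
heater 0.69 6038 (array([ 513.2, -200.9]), array([174.8, 229.2]), 11.999796867370605) 0.05993309218086658
```

```bash
python3 - <<'E'
import cv2
a=cv2.imread('pics/top0.png')
def g(im,x0,y0,w,h,s,o):
    c=im[y0:y0+h,x0:x0+w]; c=cv2.convertScaleAbs(c,alpha=2); cv2.imwrite(o,cv2.resize(c,None,fx=s,fy=s,interpolation=cv2.INTER_CUBIC))
g(a,300,195,130,100,6,'pics/th.png'); g(a,140,200,115,100,6,'pics/tt.png')
b=cv2.imread('pics/scene0.png'); g(b,180,100,130,105,6,'pics/sh.png')
E
```

```text
(no output)
```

View pics/th.png

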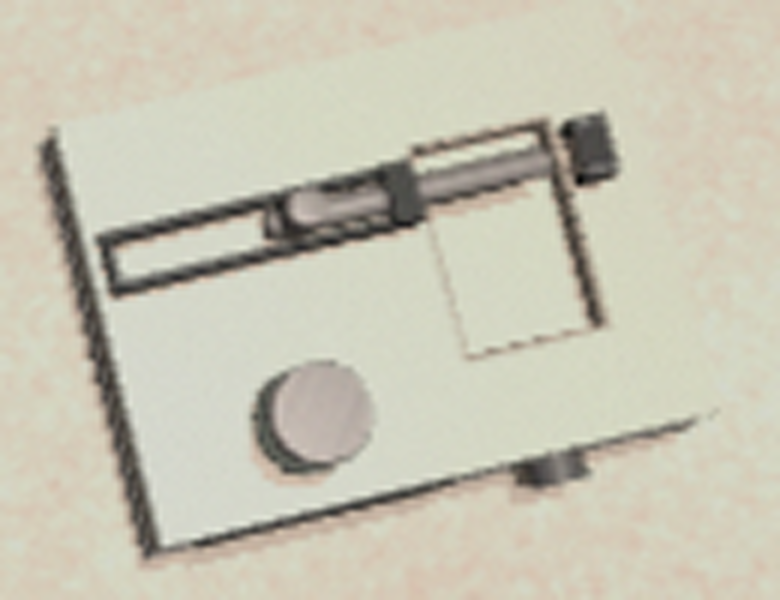

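View pics/tt.png

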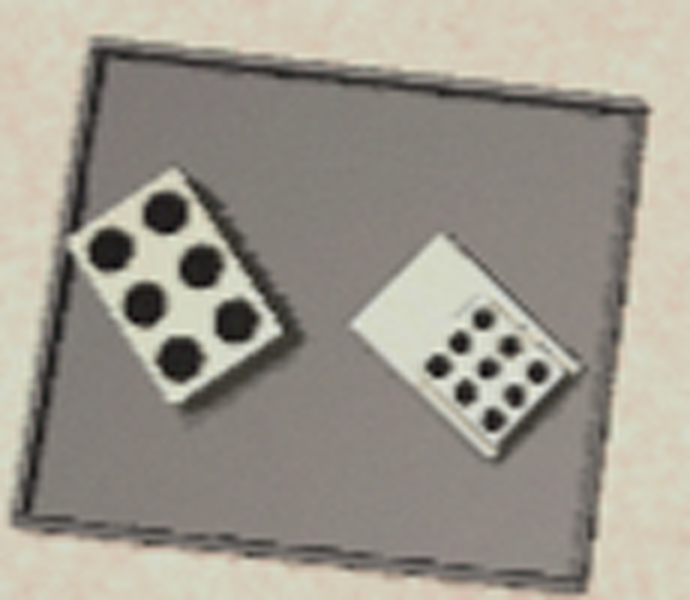

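View pics/sh.png

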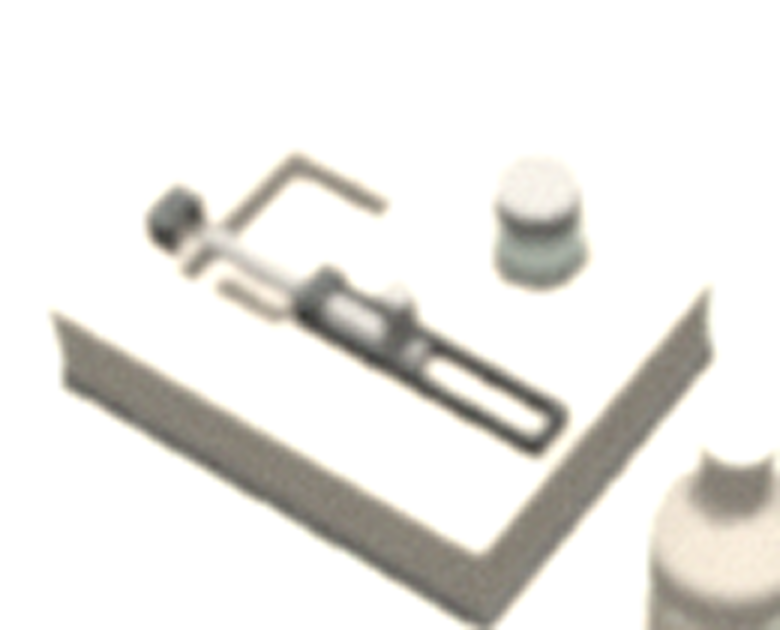

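```bash
cat > fit.py <<'E'
from h import *
from scipy.optimize import least_squares
from scipy.ndimage import map_coordinates
def Rz(a): return np.array([[np.cos(a),-np.sin(a),0],[np.sin(a),np.cos(a),0],[0,0,1]])
def boxfit(pts_world_edges,n,img,x0,z):
    "maximise gradient along the projected edges; edges: list of local 3D segments"
    g=cv2.GaussianBlur(cv2.cvtColor(img,cv2.COLOR_RGB2GRAY).astype(np.float32),(0,0),1.0)
    gx=cv2.Sobel(g,cv2.CV_32F,1,0);gy=cv2.Sobel(g,cv2.CV_32F,0,1)
    S=[]
    for a,b in pts_world_edges:
        S.append(np.array(a)+(np.array(b)-np.array(a))*np.linspace(.08,.92,40)[:,None])
    def score(x):
        tot=0
        for s in S:
            w=s@Rz(x[2]).T+[x[0],x[1],z]; uv=proj(n,w); t=uv[-1]-uv[0]; t/=np.linalg.norm(t); nx,ny=-t[1],t[0]
            G=map_coordinates(gx,[uv[:,1],uv[:,0]],order=1)*nx+map_coordinates(gy,[uv[:,1],uv[:,0]],order=1)*ny
            tot+=abs(G.mean())*np.linalg.norm(s[-1]-s[0])
        return -tot
    from scipy.optimize import minimize
    best=None
    for dx in np.arange(-6,7,2)/1000:
        for dy in np.arange(-6,7,2)/1000:
            for da in (-.05,0,.05):
                r=minimize(score,np.array(x0)+[dx,dy,da],method='Nelder-Mead',options=dict(initial_simplex=np.array(x0)+[dx,dy,da]+np.array([[0,0,0],[.002,0,0],[0,.002,0],[0,0,.03]]),maxiter=80))
                if best is None or r.fun<best.fun: best=r
    return best.x,best.fun
def rc(x0,x1,y0,y1,z): 
    c=[(x0,y0,z),(x1,y0,z),(x1,y1,z),(x0,y1,z)]; return [(c[i],c[(i+1)%4]) for i in range(4)]
E
python3 - <<'E'
from fit import *
for n in("top","scene"):
    f=np.load(f"{n}0.npz"); p,d=f['p'],f['d']; P=cloud(n,d)
    print(n)
    m=(P[...,0]>.43)&(P[...,0]<.56)&(P[...,1]>.09)&(P[...,1]<.205)
    for lo,hi in((.015,.034),(.042,.06),(.015,.06)):
        q=P[m&(P[...,2]>lo)&(P[...,2]<hi)]; k=q
        print(lo,len(q),np.median(q[:,2]).round(4))
    # connected comp
    mm=(m&(P[...,2]>.016)).astype(np.uint8); nn,lab,st,ce=cv2.connectedComponentsWithStats(mm)
    i=np.argmin([np.linalg.norm(P[lab==j].mean(0)[:2]-[.49,.146]) if j and st[j,4]>100 else 9 for j in range(nn)])
    q=P[lab==i]; print('blk',rect(q),rect(q[q[:,2]>.045]),np.median(q[q[:,2]>.045][:,2]),np.median(q[(q[:,2]<.034)][:,2]))
    E=rc(.006,.04,-.026,.026,.02)[:3]+rc(-.04,.006,-.02,.02,.046)
    print('blkfit',boxfit(E,n,p,[.488,.146,.84],.005))
    E=rc(-.085,.085,-.1125,.1125,.06)
    print('heater',boxfit(E,n,p,[.5135,-.202,.21],0))
    E=rc(-.0415,.0415,-.0275,.0275,0)
    E=[E[0],E[2],E[3]] + ([E[1]])
    print('recess',boxfit(E,n,p,[.524,-.251,.21],0.06))
print(ray('top',[[384.6,234.6]],.06))
s=bot.read_state()
R=cv2.Rodrigues(s['tcp_rot'])[0]; print(R.round(3))
E
```

```text
top
0.015 413 0.0249
0.042 343 0.0517
0.015 763 0.0289
blk (array([485.3, 145.2]), array([79.5, 51.9]), 44.72142791748047) (array([473.2, 133.7]), array([46.1, 39.6]), 44.31385803222656) 0.05174313989126327 0.025196229737092353Traceback (most recent call last):
  File "<stdin>", line 14, in <module>
  File "fit.py", line 24, in boxfit
    r=minimize(score,np.array(x0)+[dx,dy,da],method='Nelder-Mead',options=dict(initial_simplex=np.array(x0)+[dx,dy,da]+np.array([[0,0,0],[.002,0,0],[0,.002,0],[0,0,.03]]),maxiter=80))
    res = _minimize_neldermead(fun, x0, args, callback, bounds=bounds,
                               **options)
    fxr = func(xr)
    fx = function(np.copy(x), *(wrapper_args + args))
  File "fit.py", line 15, in score
    w=s@Rz(x[2]).T+[x[0],x[1],z]; uv=proj(n,w); t=uv[-1]-uv[0]; t/=np.linalg.norm(t); nx,ny=-t[1],t[0]
                                     ~~~~^^^^^
  File "h.py", line 8, in proj
    K,k,R,t=cal(n); c=np.atleast_2d(X)@R.T+t; s=c[:,:2]/c[:,2:]; r2=(s**2).sum(1,keepdims=True); s=s*(1+k*r2)
            ~~~^^^
  File "h.py", line 4, in cal
    c=cams.calibration(n); return c['mtx'],c['k1'],np.array(c['R']),np.array(c['t'])
ValueError: time passes only in moves, steps and waits
```

```bash
sed -i 's/^def cal(n):/import functools\n@functools.lru_cache\ndef cal(n):/' h.py
python3 - <<'E'
from fit import *
print(bot.read_state()['time'])
for n in("top","scene"):
    f=np.load(f"{n}0.npz"); p,d=f['p'],f['d']; P=cloud(n,d)
    print(n)
    m=(P[...,0]>.43)&(P[...,0]<.56)&(P[...,1]>.09)&(P[...,1]<.205)
    mm=(m&(P[...,2]>.016)).astype(np.uint8); nn,lab,st,ce=cv2.connectedComponentsWithStats(mm)
    i=np.argmin([np.linalg.norm(P[lab==j].mean(0)[:2]-[.49,.146]) if j and st[j,4]>100 else 9 for j in range(nn)])
    q=P[lab==i]; print('blk',rect(q),rect(q[q[:,2]>.045]),np.median(q[q[:,2]>.045][:,2]),np.median(q[(q[:,2]<.034)][:,2]))
    E=rc(.006,.04,-.026,.026,.02)[:3]+rc(-.04,.006,-.02,.02,.046)
    print('blkfit',boxfit(E,n,p,[.488,.146,.80],.005))
    E=rc(-.085,.085,-.1125,.1125,.06)
    print('heater',boxfit(E,n,p,[.5135,-.202,.21],0))
    E=rc(-.0415,.0415,-.0275,.0275,0)
    print('recess',boxfit(E,n,p,[.524,-.251,.21],0.06))
print(ray('top',[[384.6,234.6]],.06))
s=bot.read_state()
R=cv2.Rodrigues(s['tcp_rot'])[0]; print(R.round(3))
E
```

```text
1.5
top
blk (array([485.3, 145.2]), array([79.5, 51.9]), 44.72142791748047) (array([473.2, 133.7]), array([46.1, 39.6]), 44.31385803222656) 0.05174313989126327 0.025196229737092353
blkfit (array([0.48643257, 0.14399047, 0.85855324]), np.float64(-21.033238584972707))
heater (array([ 0.51375244, -0.19327135,  0.20759941]), np.float64(-45.40132223942289))
recess (array([ 0.52551129, -0.24484617,  0.17415587]), np.float64(-14.3699849754242))
scene
blk (array([481.4, 137.5]), array([114.8,  74.2]), 64.66912841796875) (array([474.5, 135.5]), array([48.1, 40.6]), 44.70958709716797) 0.051362089297463914 0.024900541285797002
blkfit (array([0.4853724 , 0.14881568, 0.77250029]), np.float64(-23.520562529786098))
heater (array([ 0.51509663, -0.19873601,  0.20461106]), np.float64(-63.707277136650006))
recess (array([ 0.52512144, -0.24903474,  0.20300832]), np.float64(-20.884841915499898))
[[ 0.52306058 -0.25223706  0.06      ]]
[[ 0.386 -0.    -0.923]
 [ 0.923 -0.     0.386]
 [-0.    -1.    -0.   ]]
```

Depth rectangles give these poses:
- Heater centre (0.5136, -0.202), yaw 11.9°.
- Block yaw 44.5°, raised-part centre (0.474, 0.1345).

The top surfaces (0.0515, 0.025, 0.060) match the text. I'll draw the bolt back first.

Emit:
play_rows:
  motion:
    - [[0.04,-0.12,0],[0,0,-0.2]]
    - [[0.09,-0.26,0],[0,0,-0.42]]
    - [[0.14,-0.4,0],[0,0,-0.65]]
    - [[0.195,-0.55,0],[0,0,-0.86]]
    - [[0.25,-0.7,0],[0,0,-1]]
  gripper: 0.35
  squeeze: 30

```text
time: 2.12
tool_pos: [0.3597, 0.3437, 0.2316]
tcp_rot: [-1.549, -0.304, 0.302]
wrist_force: [1.0, -0.2, 1.0]
width: 0.648
```

Emit:
play_rows:
  motion:
    - [[0.05,-0.14,0],[0,0,-0.22]]
    - [[0.1,-0.28,0],[0,0,-0.44]]
    - [[0.15,-0.42,0],[0,0,-0.66]]
    - [[0.2,-0.56,0],[0,0,-0.88]]
    - [[0.25,-0.7,0],[0,0,-1]]

```text
time: 2.75
tool_pos: [0.4598, 0.0636, 0.2318]
tcp_rot: [-1.547, 0.312, -0.315]
wrist_force: [1.4, 1.5, 0.8]
width: 0.647
```

Emit:
play_rows:
  motion:
    - [[0.05,-0.14,0],[0,0,-0.22]]
    - [[0.1,-0.28,0],[0,0,-0.44]]
    - [[0.14,-0.42,0],[0,0,-0.66]]
    - [[0.17,-0.52,0],[0,0,-0.88]]
    - [[0.185,-0.567,0],[0,0,-1]]

```text
time: 3.38
tool_pos: [0.5336, -0.1639, 0.2313]
tcp_rot: [-1.367, 0.922, -0.923]
wrist_force: [0.8, 0.6, 0.5]
width: 0.65
```

```bash
python3 - <<'E'
from h import *
f=np.load("top0.npz")
for n in("top","scene"):
    P=cloud(n,np.load(f"{n}0.npz")['d']); c,s=np.cos(.2077),np.sin(.2077)
    L=(P-[.5136,-.202,0]); X=L[...,0]*c+L[...,1]*s; Y=-L[...,0]*s+L[...,1]*c
    m=(X>.005)&(X<.05)&(abs(Y)<.11)&(P[...,2]>.096)
    print(n,m.sum(),[(round(a*1e3,1),round(b*1e3,1),round(z,4)) for a,b,z in zip(X[m],Y[m],P[m][:,2])][:40])
    print(np.median(P[m],0),X[m].mean(),Y[m].mean())
    # recess
    m=(abs(X)<.05)&(Y<-.01)&(Y>-.09)&(P[...,2]<.05)&(P[...,2]>.03)
    print('rec',X[m].min(),X[m].max(),Y[m].min(),Y[m].max(),np.median(P[m][:,2]))
s=bot.read_state(); print(s['time'],s['tool_pos'],s['width'],s['wrist_force'],cv2.Rodrigues(s['tcp_rot'])[0][:,0])
E
```

```text
top 41 [(np.float64(32.2), np.float64(31.5), np.float64(0.1093)), (np.float64(31.9), np.float64(28.9), np.float64(0.107)), (np.float64(31.7), np.float64(26.2), np.float64(0.1043)), (np.float64(31.0), np.float64(33.5), np.float64(0.1049)), (np.float64(30.6), np.float64(31.2), np.float64(0.1043)), (np.float64(29.6), np.float64(29.6), np.float64(0.1077)), (np.float64(28.9), np.float64(27.6), np.float64(0.1091)), (np.float64(28.6), np.float64(25.1), np.float64(0.1072)), (np.float64(29.0), np.float64(36.8), np.float64(0.1077)), (np.float64(28.3), np.float64(34.9), np.float64(0.1094)), (np.float64(27.8), np.float64(32.6), np.float64(0.109)), (np.float64(27.2), np.float64(30.6), np.float64(0.1096)), (np.float64(26.8), np.float64(28.2), np.float64(0.1088)), (np.float64(26.3), np.float64(26.0), np.float64(0.1087)), (np.float64(25.2), np.float64(24.7), np.float64(0.1136)), (np.float64(28.4), np.float64(37.9), np.float64(0.0978)), (np.float64(26.5), np.float64(37.9), np.float64(0.1107)), (np.float64(26.5), np.float64(34.8), np.float64(0.1054)), (np.float64(26.1), np.float64(32.5), np.float64(0.
[... 3371 characters left out ...]
.float64(0.104)), (np.float64(27.3), np.float64(39.8), np.float64(0.1005)), (np.float64(24.5), np.float64(40.6), np.float64(0.0982)), (np.float64(32.0), np.float64(34.2), np.float64(0.0976)), (np.float64(30.9), np.float64(36.4), np.float64(0.098)), (np.float64(30.2), np.float64(38.9), np.float64(0.0992)), (np.float64(28.7), np.float64(40.8), np.float64(0.0989))]
[ 0.53285046 -0.16176036  0.10530279] 0.02696302752799584 0.03515322420623526
rec -0.045254064146321396 0.03274252575348684 -0.07851984214443886 -0.025836969304018527 0.040671608440024716
3.375 [ 0.53363811 -0.16386726  0.23134511] 0.6503277861642911 [0.80300332 0.58900512 0.47848839] [ 3.74080417e-01 -9.27396122e-01  5.23295394e-04]
```

Emit:
play_rows:
  motion:
    - [[-0.006,-0.002,-0.1],[0,0,-0.12]]
    - [[-0.006,-0.002,-0.22],[0,0,-0.224]]
    - [[-0.006,-0.002,-0.31],[0,0,-0.224]]
    - [[-0.006,-0.002,-0.35],[0,0,-0.224]]
    - [[-0.006,-0.002,-0.358],[0,0,-0.224]]
    - [[-0.006,-0.002,-0.358],[0,0,-0.224]]

```text
time: 4.12
tool_pos: [0.5321, -0.1625, 0.0895]
tcp_rot: [-1.302, 1.048, -1.052]
wrist_force: [-0.0, 0.8, 0.6]
width: 0.647
```

Emit:
play_rows:
  motion:
    - [[0,0,0],[0,0,0]]
    - [[0,0,0],[0,0,0]]
    - [[0,0,0],[0,0,0]]
    - [[0,0,0],[0,0,0]]
    - [[0,0,0],[0,0,0]]
  gripper: 1
  squeeze: 40

```text
time: 4.75
tool_pos: [0.532, -0.1628, 0.0896]
tcp_rot: [-1.302, 1.048, -1.052]
wrist_force: [-0.1, -2.1, 7.3]
width: 0.163
```

Emit:
play_rows:
  motion:
    - [[-0.003,0.016,0.003],[0,0,0]]
    - [[-0.008,0.04,0.005],[0,0,0]]
    - [[-0.014,0.065,0.005],[0,0,0]]
    - [[-0.019,0.09,0.005],[0,0,0]]
    - [[-0.023,0.108,0.005],[0,0,0]]
    - [[-0.025,0.117,0.005],[0,0,0]]
    - [[-0.025,0.117,0.005],[0,0,0]]

```text
time: 5.62
tool_pos: [0.5217, -0.1139, 0.0898]
tcp_rot: [-1.301, 1.049, -1.051]
wrist_force: [6.7, 1.3, -3.4]
width: 0.168
```

```bash
python3 - <<'E'
from h import *
p,d=cams.read_camera("top"); c=cv2.convertScaleAbs(p[180:300,290:430,::-1],alpha=2); cv2.imwrite("pics/t1.png",cv2.resize(c,None,fx=5,fy=5,interpolation=cv2.INTER_CUBIC))
p,d=cams.read_camera("scene"); c=cv2.convertScaleAbs(p[80:210,180:320,::-1],alpha=1.4); cv2.imwrite("pics/s1.png",cv2.resize(c,None,fx=4,fy=4,interpolation=cv2.INTER_CUBIC))
E
```

```text
(no output)
```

View pics/s1.png

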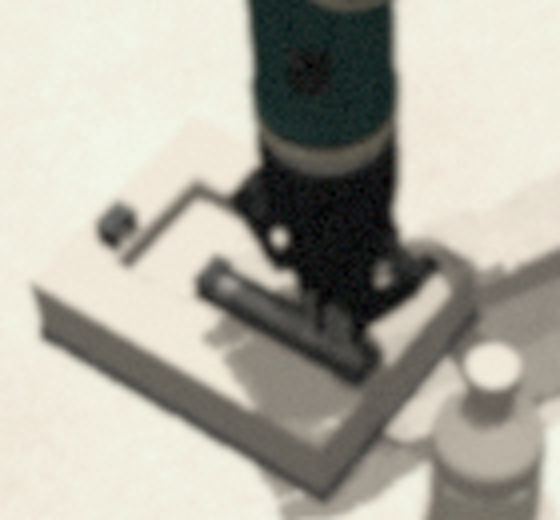

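View pics/t1.png

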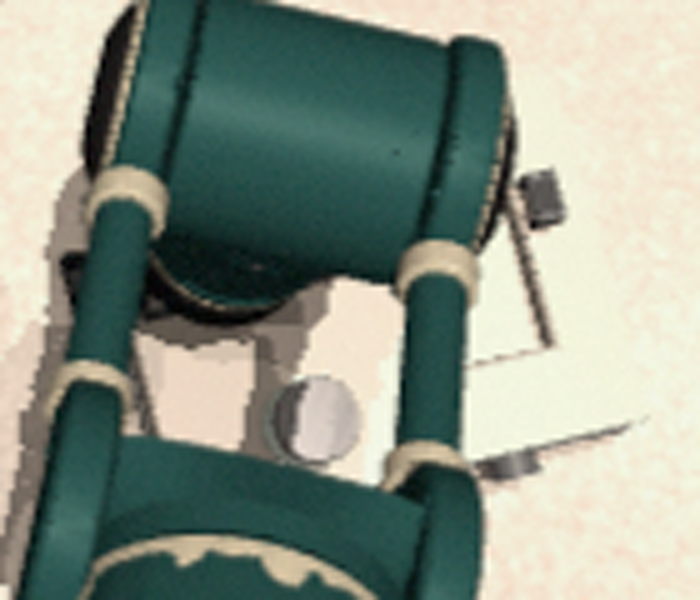

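In the scene view the rod no longer sticks out past the strap at (215,275). I'll nudge it 2 mm further to find the end stop.

Emit:
play_rows:
  motion:
    - [[-0.0005,0.002,0],[0,0,0]]
    - [[-0.001,0.005,0],[0,0,0]]
    - [[-0.001,0.005,0],[0,0,0]]

```text
time: 6.1
tool_pos: [0.5216, -0.1134, 0.0898]
tcp_rot: [-1.302, 1.047, -1.052]
wrist_force: [5.6, -3.8, -4.9]
width: 0.163
```

Emit:
play_rows:
  motion:
    - [[0,0,0],[0,0,0]]
    - [[0,0,0],[0,0,0]]
    - [[0,0,0.04],[0,0,0]]
    - [[0,0,0.12],[0,0,0]]
    - [[0,0,0.25],[0,0,0]]
    - [[0,0,0.37],[0,0,0]]
  gripper: 0.3

```text
time: 6.85
tool_pos: [0.5203, -0.1131, 0.2409]
tcp_rot: [-1.302, 1.05, -1.051]
wrist_force: [0.6, 0.0, 0.9]
width: 0.703
```

The bolt is at its stop. That TCP position puts the knob at heater (26, 85) mm, which agrees with the heater estimate to 1 mm. Next is the block.

Emit:
play_rows:
  motion:
    - [[-0.014,0.07,0],[0,0,0.1]]
    - [[-0.03,0.17,0],[0,0,0.25]]
    - [[-0.06,0.31,0],[0,0,0.42]]
    - [[-0.09,0.45,0],[0,0,0.6]]
    - [[-0.108,0.56,0],[0,0,0.724]]
    - [[-0.116,0.61,0],[0,0,0.724]]
    - [[-0.116,0.619,0],[0,0,0.724]]
    - [[-0.116,0.619,0],[0,0,0.724]]

```text
time: 7.85
tool_pos: [0.4742, 0.1339, 0.2387]
tcp_rot: [-1.482, 0.616, -0.617]
wrist_force: [-0.2, -0.5, -1.0]
width: 0.699
```

```bash
python3 - <<'E'
from h import *
s=bot.read_state(); x=cv2.Rodrigues(s['tcp_rot'])[0]; print(s['tool_pos'],np.degrees(np.arctan2(x[1,0],x[0,0])),x[:,1])
p,d=cams.read_camera("scene"); c=cv2.convertScaleAbs(p[130:330,270:450,::-1],alpha=1.3); cv2.imwrite("pics/s2.png",cv2.resize(c,None,fx=3,fy=3))
E
```

```text
[0.47416359 0.1339492  0.23867273] -45.16004804710279 [ 6.11855887e-04 -2.90576460e-04 -9.99999771e-01]
```

View pics/s2.png

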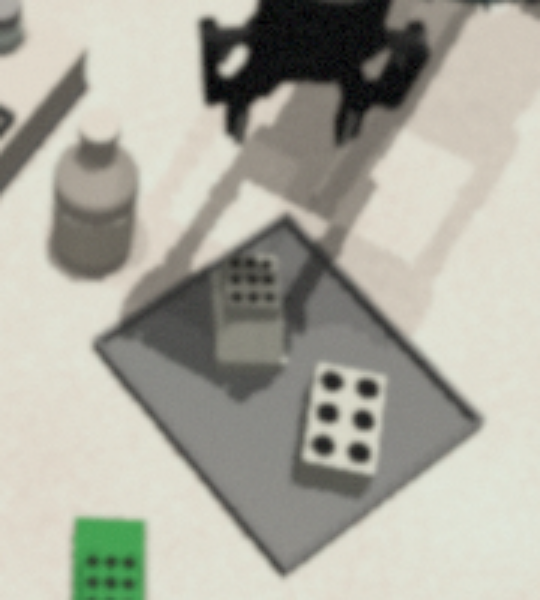

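The jaws hang over the block's raised part at about (250,275), straddling its 40 mm width, so I'll descend and grip.

Emit:
play_rows:
  motion:
    - [[0,0,-0.08],[0,0,0]]
    - [[0,0,-0.2],[0,0,0]]
    - [[0,0,-0.33],[0,0,0]]
    - [[0,0,-0.44],[0,0,0]]
    - [[0,0,-0.5],[0,0,0]]
    - [[0,0,-0.525],[0,0,0]]
    - [[0,0,-0.527],[0,0,0]]
    - [[0,0,-0.527],[0,0,0]]

```text
time: 8.9
tool_pos: [0.4754, 0.1342, 0.0286]
tcp_rot: [-1.48, 0.615, -0.618]
wrist_force: [-0.1, 0.3, 0.3]
width: 0.697
```

Emit:
play_rows:
  motion:
    - [[0,0,0],[0,0,0]]
    - [[0,0,0],[0,0,0]]
    - [[0,0,0],[0,0,0]]
    - [[0,0,0],[0,0,0]]
    - [[0,0,0],[0,0,0]]
  gripper: 1
  squeeze: 60

```text
time: 9.52
tool_pos: [0.4753, 0.1347, 0.0289]
tcp_rot: [-1.48, 0.615, -0.618]
wrist_force: [-1.5, 0.1, 7.0]
width: 0.451
```

Gripped (0.451 × 85 ≈ 38 mm, which fits the 40 mm width). I'll lift and carry it over above the bottle's height.

Emit:
play_rows:
  motion:
    - [[0,0,0.04],[0,0,0]]
    - [[0,0,0.13],[0,0,0]]
    - [[0,0,0.26],[0,0,0]]
    - [[0,0,0.39],[0,0,0]]
    - [[0,0,0.49],[0,0,0]]
    - [[0,0,0.53],[0,0,0]]
    - [[0,0,0.53],[0,0,0]]

```text
time: 10.4
tool_pos: [0.4742, 0.1343, 0.2398]
tcp_rot: [-1.481, 0.615, -0.617]
wrist_force: [-0.7, 0.8, -5.0]
width: 0.456
```

Emit:
play_rows:
  motion:
    - [[0.01,-0.1,0.02],[0,0,-0.08]]
    - [[0.02,-0.23,0.02],[0,0,-0.18]]
    - [[0.03,-0.38,0.02],[0,0,-0.3]]
    - [[0.05,-0.53,0.02],[0,0,-0.42]]
    - [[0.06,-0.68,0.02],[0,0,-0.54]]
    - [[0.07,-0.82,0.02],[0,0,-0.66]]
    - [[0.075,-0.91,0],[0,0,-0.73]]
    - [[0.08,-0.96,-0.05],[0,0,-0.73]]
    - [[0.08,-0.972,-0.08],[0,0,-0.73]]
    - [[0.08,-0.972,-0.08],[0,0,-0.73]]

```text
time: 11.65
tool_pos: [0.5043, -0.2526, 0.2039]
tcp_rot: [-1.302, 1.059, -1.048]
wrist_force: [1.1, 0.2, -3.9]
width: 0.452
```

```bash
python3 - <<'E'
from h import *
s=bot.read_state(); x=cv2.Rodrigues(s['tcp_rot'])[0]; print(s['time'],s['tool_pos'],np.degrees(np.arctan2(x[1,0],x[0,0])),x[:,1],s['wrist_force'],s['width'])
for n,(u,v) in(("scene",(170,60)),("top",(290,170))):
    p,d=cams.read_camera(n); np.savez(f"{n}2.npz",p=p,d=d); c=cv2.convertScaleAbs(p[v:v+150,u:u+160,::-1],alpha=1.4); cv2.imwrite(f"pics/{n}3.png",cv2.resize(c,None,fx=4,fy=4,interpolation=cv2.INTER_CUBIC))
E
```

```text
11.65 [ 0.50427744 -0.25260468  0.20388325] -77.97902547757225 [-0.00539845  0.00377454 -0.9999783 ] [ 1.13862598  0.18401239 -3.86826751] 0.45197782679579745
```

View pics/scene3.png

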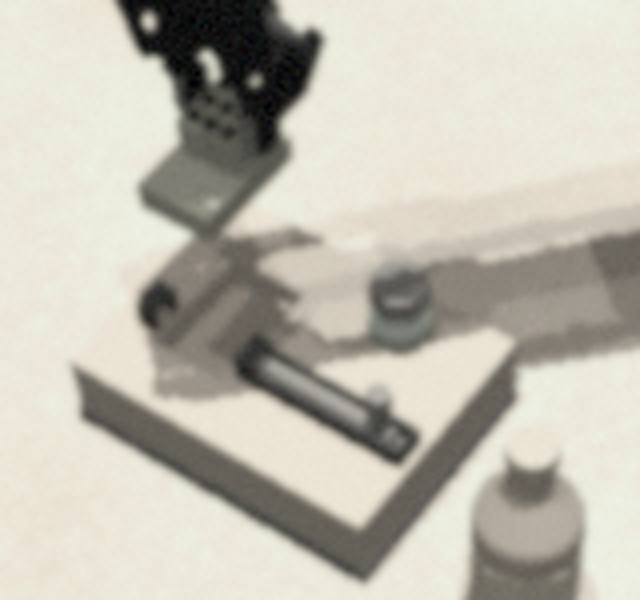

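View pics/top3.png

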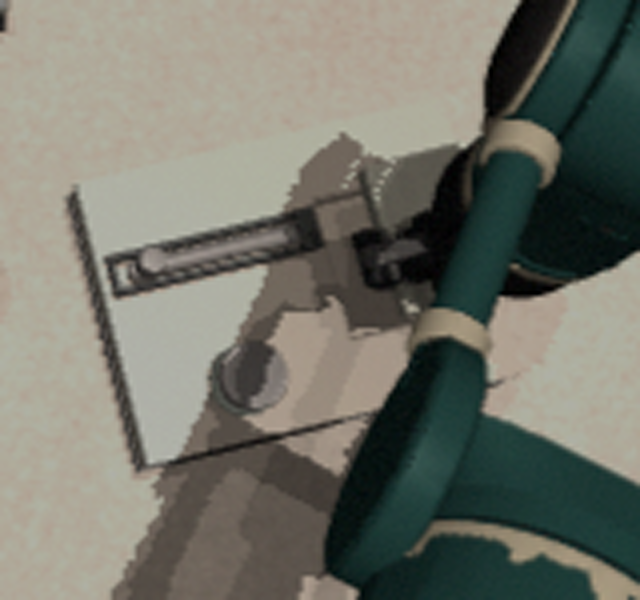

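```bash
python3 - <<'E'
from h import *
d=np.load("scene2.npz")['d']; P=cloud("scene",d); a=.2077; c,s=np.cos(a),np.sin(a)
L=P-[.5132,-.2009,0]; X=L[...,0]*c+L[...,1]*s; Y=-L[...,0]*s+L[...,1]*c; Z=P[...,2]
# scene-camera heater frame
m=(Z>.172)&(Z<.26)&(abs(X)<.07)&(Y<0)&(Y>-.11)
v,u=np.where(m); print(m.sum(),u.min(),u.max(),v.min(),v.max())
st=m&(abs(Z-.2)<.006)&(X>-.005)
H=np.c_[X[st],Y[st],Z[st]]*1000
print('step',len(H),np.percentile(H,[1,50,99],0).round(1))
(cc,wh,an)=cv2.minAreaRect(H[:,:2].astype(np.float32)); print(cc,wh,an)
A=np.c_[H[:,:2]-H[:,:2].mean(0),np.ones(len(H))]; print('plane',np.linalg.lstsq(A,H[:,2],rcond=None)[0])
t=np.array([.50428,-.2526])
for nm,o in(("mean",(.5136,-.2019)),("scene",(.5132,-.2009))):
    l=t-o; print(nm,'tcp heater',(l[0]*c+l[1]*s)*1e3,(-l[0]*s+l[1]*c)*1e3)
# front faces (step far face +x, left face +y)
fr=m&(Z>.18)&(Z<.196); H=np.c_[X[fr],Y[fr],Z[fr]]*1e3; print('faces',np.percentile(H,[1,10,50,90,99],0).round(1))
E
```

```text
1097 203 243 65 119
step 328 [[ -2.2 -72.4 194.5]
 [ 18.3 -45.1 198.8]
 [ 37.4 -19.3 205.5]]
(17.627941131591797, -46.58824920654297) (41.99949645996094, 56.26298904418945) 3.6521315574645996
plane [-4.85107231e-02 -2.61552437e-04  1.98852420e+02]
mean tcp heater -19.574533440892512 -47.68846863311276
scene tcp heater -19.389340206169706 -48.74946037003293
faces [[-41.5 -71.9 180.6]
 [-28.4 -62.3 182.3]
 [ 23.  -22.2 188.6]
 [ 37.4 -20.1 194.6]
 [ 38.4 -18.9 195.8]]
```

Emit:
play_rows:
  motion:
    - [[0.007,-0.005,-0.08],[0,0,0]]
    - [[0.007,-0.005,-0.17],[0,0,0]]
    - [[0.007,-0.005,-0.24],[0,0,0]]
    - [[0.007,-0.005,-0.275],[0,0,0]]
    - [[0.007,-0.005,-0.285],[0,0,0]]
    - [[0.007,-0.005,-0.285],[0,0,0]]

```text
time: 12.5
tool_pos: [0.5098, -0.2567, 0.0945]
tcp_rot: [-1.301, 1.052, -1.055]
wrist_force: [-0.8, -0.1, -5.0]
width: 0.456
```

```bash
cat > chk.py <<'E'
from h import *
import sys
tag=sys.argv[1]
s=bot.read_state(); x=cv2.Rodrigues(s['tcp_rot'])[0]; print(s['time'],s['tool_pos'],np.degrees(np.arctan2(x[1,0],x[0,0])),x[:,1].round(4),s['wrist_force'],s['width'])
a=.2077; c,sn=np.cos(a),np.sin(a); l=s['tool_pos'][:2]-[.5136,-.2019]; print('tcp heater mm',(l[0]*c+l[1]*sn)*1e3,(-l[0]*sn+l[1]*c)*1e3)
for n,(u,v) in(("scene",(180,80)),("top",(300,180))):
    p,d=cams.read_camera(n); np.savez(f"{n}{tag}.npz",p=p,d=d); cr=cv2.convertScaleAbs(p[v:v+110,u:u+130,::-1],alpha=1.4); cv2.imwrite(f"pics/{n}{tag}.png",cv2.resize(cr,None,fx=6,fy=5 if 0 else 6,interpolation=cv2.INTER_CUBIC)[:600])
E
python3 chk.py 4
```

```text
12.5 [ 0.50983553 -0.25673066  0.09447526] -77.99850909061387 [ 1.7e-03 -9.0e-04 -1.0e+00] [-0.84574248 -0.10476219 -4.96258146] 0.4563360415829366
tcp heater mm -14.990189423220516 -52.87595409208438
```

View pics/scene4.png

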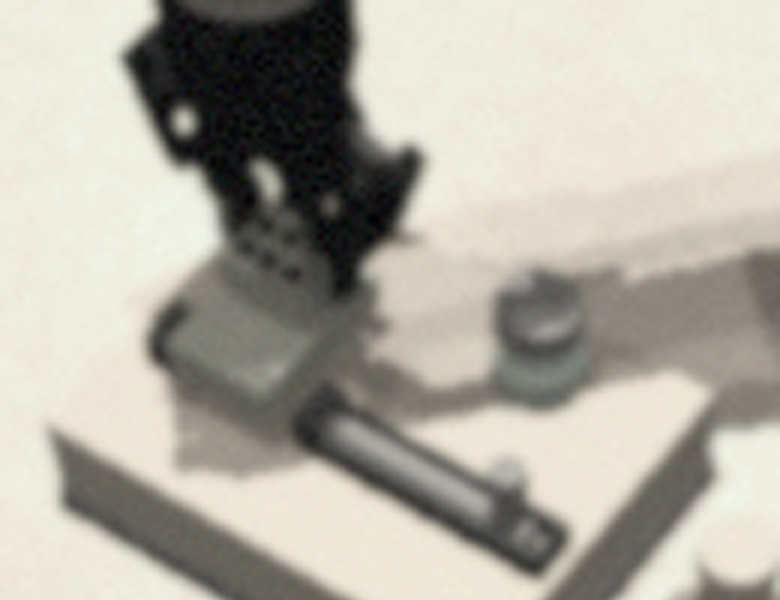

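View pics/top4.png

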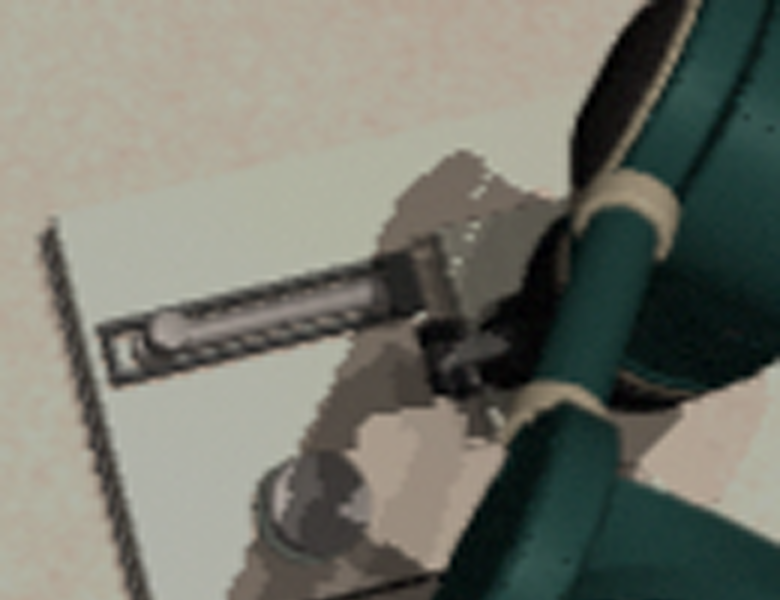

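Emit:
play_rows:
  motion:
    - [[-0.006,0.0057,-0.01],[0,0,0]]
    - [[-0.006,0.0057,-0.015],[0,0,0]]
    - [[-0.006,0.0057,-0.015],[0,0,0]]
    - [[-0.006,0.0057,-0.015],[0,0,0]]
    - [[-0.006,0.0057,-0.015],[0,0,0]]
    - [[-0.006,0.0057,-0.015],[0,0,0]]

```text
time: 13.35
tool_pos: [0.5066, -0.2543, 0.0873]
tcp_rot: [-1.301, 1.054, -1.054]
wrist_force: [0.3, -0.3, -4.4]
width: 0.454
```

```bash
python3 chk.py 5; cat > m.py <<'E'
from h import *
import sys
tag=sys.argv[1]; zs=float(sys.argv[2])
a=.2077; c,s=np.cos(a),np.sin(a)
for n,o in(("scene",(.5132,-.2009)),("top",(.5139,-.2029))):
    d=np.load(f"{n}{tag}.npz")['d']; P=cloud(n,d)
    L=P-[o[0],o[1],0]; X=L[...,0]*c+L[...,1]*s; Y=-L[...,0]*s+L[...,1]*c; Z=P[...,2]
    st=(abs(Z-zs)<.006)&(X>-.008)&(X<.06)&(Y<-.0)&(Y>-.1)
    nn,lab,sts,_=cv2.connectedComponentsWithStats(st.astype(np.uint8)); i=1+np.argmax(sts[1:,4]); st=lab==i
    H=np.c_[X[st],Y[st],Z[st]]*1000
    print(n,len(H),np.percentile(H,[1,3,50,97,99],0).round(1).tolist())
    A=np.c_[H[:,:2]-H[:,:2].mean(0),np.ones(len(H))]; print('plane',np.linalg.lstsq(A,H[:,2],rcond=None)[0])
    print(cv2.minAreaRect(H[:,:2].astype(np.float32)))
E
python3 m.py 5 .084
```

```text
13.35 [ 0.50655315 -0.25431719  0.08733054] -78.0266501005744 [ 1.e-04 -0.e+00 -1.e+00] [ 0.31481048 -0.31308655 -4.44827961] 0.45436542395626517
tcp heater mm -17.704343984820582 -49.83750023318804
scene 369 [[-5.9, -92.4, 78.3], [-0.8, -89.1, 78.8], [20.8, -45.9, 82.6], [37.8, -9.1, 87.7], [38.7, -5.2, 89.2]]
plane [-6.31987669e-02  1.20627682e-03  8.26949597e+01]
((16.58759880065918, -49.284427642822266), (46.45719909667969, 91.16123962402344), 2.8826444149017334)
top 232 [[-1.3, -71.8, 79.1], [2.1, -67.8, 79.9], [24.3, -39.7, 83.9], [37.2, -23.6, 87.8], [37.9, -23.2, 88.4]]
plane [-1.35208510e-03 -4.56386913e-03  8.39044781e+01]
((17.020496368408203, -48.03278732299805), (41.97450637817383, 51.62595748901367), 0.18617577850818634)
```

View pics/scene5.png

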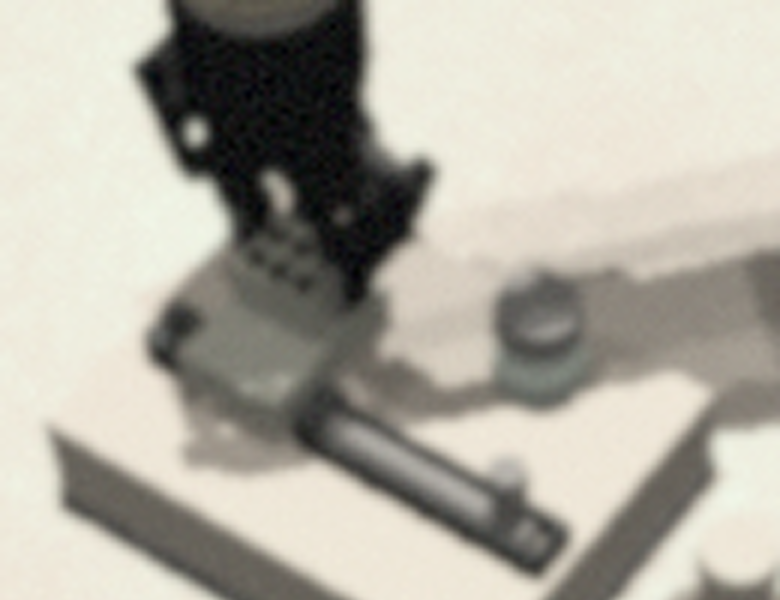

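View pics/top5.png

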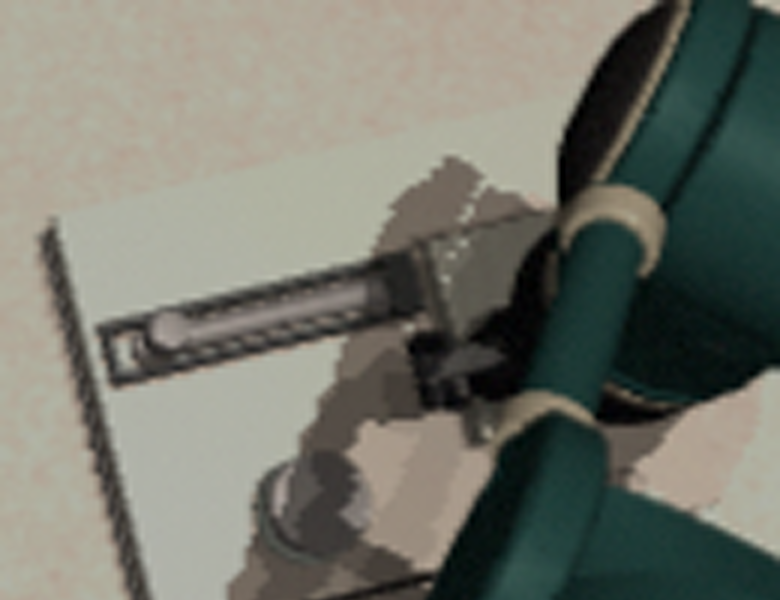

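Emit:
play_rows:
  motion:
    - [[0.0033,-0.0006,0],[0,0,0]]
    - [[0.0033,-0.0006,-0.006],[0,0,0]]
    - [[0.0033,-0.0006,-0.012],[0,0,0]]
    - [[0.0033,-0.0006,-0.018],[0,0,0]]
    - [[0.0033,-0.0006,-0.022],[0,0,0]]
    - [[0.0033,-0.0006,-0.022],[0,0,0]]
    - [[0.0033,-0.0006,-0.022],[0,0,0]]

```text
time: 14.32
tool_pos: [0.5078, -0.2545, 0.0785]
tcp_rot: [-1.301, 1.054, -1.054]
wrist_force: [0.2, -0.1, -4.0]
width: 0.458
```

No contact force with the underside about 5 mm below deck level, so it is entering the recess. I'll continue down.

Emit:
play_rows:
  motion:
    - [[0,0,-0.008],[0,0,0]]
    - [[0,0,-0.016],[0,0,0]]
    - [[0,0,-0.024],[0,0,0]]
    - [[0,0,-0.03],[0,0,0]]
    - [[0,0,-0.034],[0,0,0]]
    - [[0,0,-0.034],[0,0,0]]
    - [[0,0,-0.034],[0,0,0]]

```text
time: 15.2
tool_pos: [0.5079, -0.2546, 0.065]
tcp_rot: [-1.301, 1.054, -1.054]
wrist_force: [0.0, 0.4, -4.1]
width: 0.453
```

```bash
python3 chk.py 6; python3 m.py 6 .06
```

```text
15.2 [ 0.50791533 -0.25456397  0.06499474] -78.02923158607159 [ 2.e-04 -1.e-04 -1.e+00] [ 0.03051482  0.43670008 -4.09410528] 0.4530606059860536
tcp heater mm -16.42232600534288 -50.35987375093141
scene 631 [[-5.9, -97.9, 55.4], [-4.3, -95.4, 56.5], [35.5, -51.3, 60.3], [58.8, -4.0, 64.0], [59.6, -0.9, 64.9]]
plane [-9.40992101e-03  2.29196545e-03  6.02152336e+01]
((26.264883041381836, -49.702369689941406), (67.4296875, 99.25529479980469), 2.3302216504816897e-05)
top 520 [[-1.3, -75.3, 55.2], [4.0, -72.0, 56.4], [39.5, -35.7, 61.1], [58.9, -2.6, 65.0], [59.7, -0.7, 65.5]]
plane [-1.70945933e-02 -8.82241919e-03  6.09913031e+01]
((26.11069107055664, -39.374122619628906), (78.63878631591797, 67.72726440429688), 89.96183776855469)
```

View pics/scene6.png

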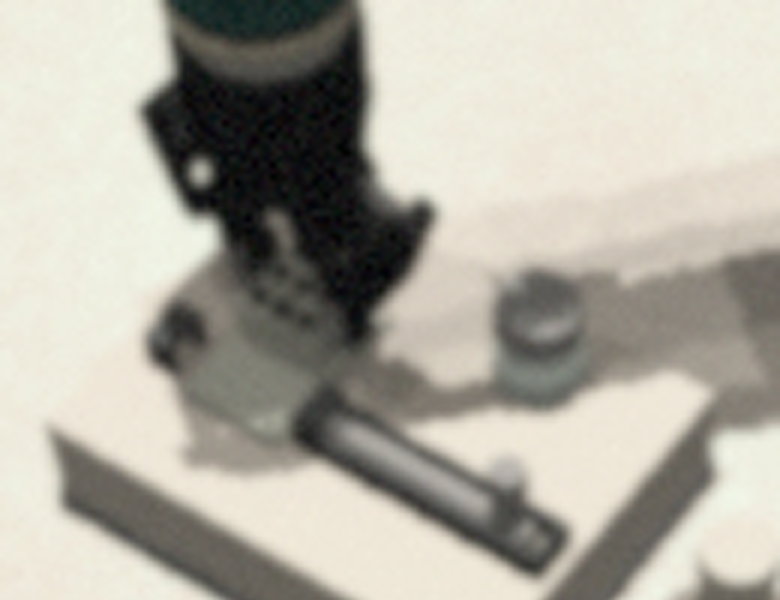

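Nearly seated. I'll press down another 1.5 mm.

Emit:
play_rows:
  motion:
    - [[0,0,-0.002],[0,0,0]]
    - [[0,0,-0.004],[0,0,0]]
    - [[0,0,-0.005],[0,0,0]]
    - [[0,0,-0.005],[0,0,0]]

```text
time: 15.8
tool_pos: [0.5079, -0.2546, 0.0639]
tcp_rot: [-1.301, 1.054, -1.054]
wrist_force: [-4.3, 1.9, 5.9]
width: 0.458
```

Emit:
play_rows:
  motion:
    - [[0,0,0],[0,0,0]]
    - [[0,0,0],[0,0,0]]
    - [[0,0,0],[0,0,0]]
    - [[0,0,0],[0,0,0]]
  gripper: 0.3

```text
time: 16.3
tool_pos: [0.5079, -0.2546, 0.0629]
tcp_rot: [-1.301, 1.054, -1.054]
wrist_force: [0.2, -1.0, 0.9]
width: 0.7
```

Emit:
play_rows:
  motion:
    - [[0,0,0.03],[0,0,0]]
    - [[0,0,0.12],[0,0,0]]
    - [[0,0,0.25],[0,0,0]]
    - [[0.005,0.05,0.35],[0,0,0]]
    - [[0.015,0.15,0.4],[0,0,0]]
    - [[0.028,0.28,0.4],[0,0,0]]
    - [[0.0325,0.352,0.4],[0,0,0]]
    - [[0.0325,0.352,0.4],[0,0,0]]
    - [[0.0325,0.352,0.4],[0,0,0]]

```text
time: 17.42
tool_pos: [0.521, -0.1142, 0.2235]
tcp_rot: [-1.301, 1.053, -1.055]
wrist_force: [-0.1, -1.1, 1.3]
width: 0.706
```

```bash
python3 chk.py 7; python3 - <<'E'
from h import *
a=.2077; c,s=np.cos(a),np.sin(a)
for n,o in(("scene",(.5132,-.2009)),("top",(.5139,-.2029))):
    P=cloud(n,np.load(f"{n}7.npz")['d']); L=P-[o[0],o[1],0]; X=L[...,0]*c+L[...,1]*s; Y=-L[...,0]*s+L[...,1]*c; Z=P[...,2]
    for nm,m,z0 in(("raised",(abs(X+.02)<.03)&(abs(Y+.05)<.035)&(Z>.08),.086),("step",(abs(X-.024)<.01)&(abs(Y+.05)<.018),.06),("deck",(abs(X+.065)<.012)&(abs(Y+.05)<.03),.06)):
        H=np.c_[X[m],Y[m],Z[m]]*1e3
        if len(H)<20: print(n,nm,len(H));continue
        A=np.c_[H[:,:2]-H[:,:2].mean(0),np.ones(len(H))]
        print(n,nm,len(H),np.median(H,0).round(1),cv2.minAreaRect(H[:,:2].astype(np.float32)) if nm=="raised" else '',np.linalg.lstsq(A,H[:,2],rcond=None)[0].round(3))
E
```

```text
17.425 [ 0.52097063 -0.11420614  0.22349769] -78.0075496093422 [ 8.e-04 -8.e-04 -1.e+00] [-0.1110111  -1.06131321  1.34739556] 0.70622869344173
tcp heater mm 25.295558307321226 84.28923151636764
scene raised 259 [-16.  -48.   85.8] ((-17.619251251220703, -49.97677230834961), (42.7630500793457, 49.43431854248047), 89.90382385253906) [-3.1000e-02 -9.0000e-03  8.5765e+01]
scene step 93 [ 24.4 -49.6  59.9]  [-3.0000e-03 -8.0000e-03  5.9879e+01]
scene deck 141 [-66.6 -47.5  60.4]  [-2.2000e-02  1.4000e-02  6.0237e+01]
top raised 116 [-10.9 -35.8  86.4] ((-17.026203155517578, -39.30011749267578), (18.829492568969727, 44.38280487060547), 89.75298309326172) [ 4.0000e-03 -3.7000e-02  8.6492e+01]
top step 69 [ 21.4 -43.   60.6]  [ 5.100e-02 -1.700e-02  6.076e+01]
top deck 91 [-64.7 -69.5  60.7]  [-4.6000e-02 -9.0000e-03  6.0841e+01]
```

View pics/scene7.png

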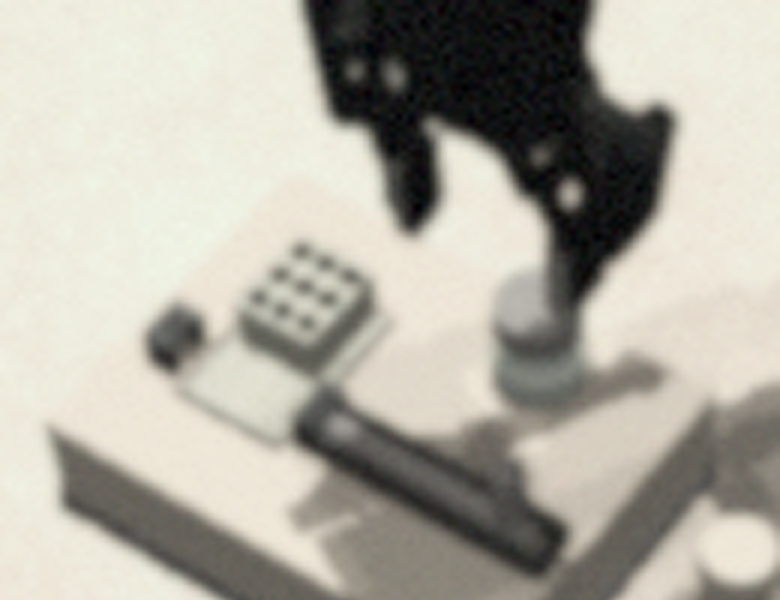

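View pics/top7.png

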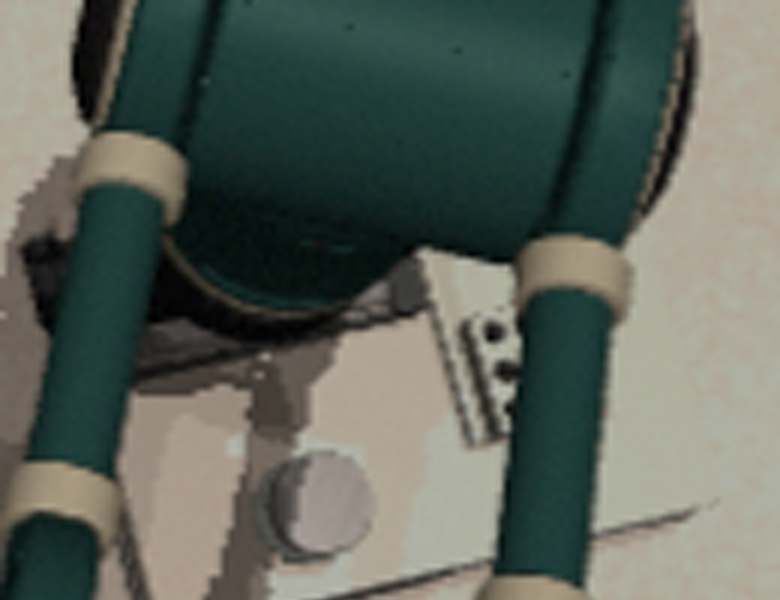

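The block is seated: step at z 60, level with the deck, and raised top at 86, both as expected. The bolt at scene (330,410) is still fully back. Next I'll grip the knob and slide it home.

Emit:
play_rows:
  motion:
    - [[0.001,0.001,-0.07],[0,0,0]]
    - [[0.001,0.001,-0.16],[0,0,0]]
    - [[0.001,0.001,-0.25],[0,0,0]]
    - [[0.001,0.001,-0.31],[0,0,0]]
    - [[0.001,0.001,-0.333],[0,0,0]]
    - [[0.001,0.001,-0.333],[0,0,0]]
    - [[0.001,0.001,-0.333],[0,0,0]]

```text
time: 18.4
tool_pos: [0.5223, -0.1139, 0.091]
tcp_rot: [-1.3, 1.052, -1.056]
wrist_force: [0.6, 0.8, -0.0]
width: 0.705
```

Emit:
play_rows:
  motion:
    - [[0,0,0],[0,0,0]]
    - [[0,0,0],[0,0,0]]
    - [[0,0,0],[0,0,0]]
    - [[0,0,0],[0,0,0]]
    - [[0,0,0],[0,0,0]]
  gripper: 1
  squeeze: 40

```text
time: 19.02
tool_pos: [0.5217, -0.1135, 0.0904]
tcp_rot: [-1.301, 1.053, -1.055]
wrist_force: [-0.8, 0.0, 6.0]
width: 0.161
```

Emit:
play_rows:
  motion:
    - [[0.002,-0.01,0],[0,0,0]]
    - [[0.007,-0.035,0],[0,0,0]]
    - [[0.014,-0.065,0],[0,0,0]]
    - [[0.021,-0.1,0],[0,0,0]]
    - [[0.028,-0.135,0],[0,0,0]]
    - [[0.035,-0.165,0],[0,0,0]]
    - [[0.038,-0.18,0],[0,0,0]]
    - [[0.039,-0.186,0],[0,0,0]]
    - [[0.039,-0.186,0],[0,0,0]]

```text
time: 20.15
tool_pos: [0.5372, -0.1879, 0.0904]
tcp_rot: [-1.3, 1.054, -1.055]
wrist_force: [-1.5, 0.3, 6.0]
width: 0.168
```

Emit:
play_rows:
  motion:
    - [[0.0005,-0.003,0],[0,0,0]]
    - [[0.0015,-0.0065,0],[0,0,0]]
    - [[0.0015,-0.0065,0],[0,0,0]]

```text
time: 20.52
tool_pos: [0.5376, -0.1898, 0.0904]
tcp_rot: [-1.3, 1.054, -1.054]
wrist_force: [-2.4, 2.2, 5.7]
width: 0.165
```

Emit:
play_rows:
  motion:
    - [[0,0,0],[0,0,0]]
    - [[0,0,0],[0,0,0]]
    - [[0,0,0],[0,0,0]]
    - [[0,0,0.05],[0,0,0]]
    - [[0,0,0.15],[0,0,0]]
    - [[0,0,0.28],[0,0,0]]
    - [[0,0.1,0.38],[0,0,0]]
    - [[0,0.25,0.4],[0,0,0]]
    - [[0,0.4,0.4],[0,0,0]]
    - [[0,0.55,0.4],[0,0,0]]
  gripper: 0.3

```text
time: 21.78
tool_pos: [0.5373, 0.0313, 0.25]
tcp_rot: [-1.3, 1.054, -1.055]
wrist_force: [0.9, 0.1, -0.4]
width: 0.699
```

Emit:
play_rows:
  motion:
    - [[0,0.15,0],[0,0,0]]
    - [[0,0.3,0],[0,0,0]]
    - [[0,0.4,0],[0,0,0]]
    - [[0,0.4,0],[0,0,0]]
    - [[0,0.4,0],[0,0,0]]

```text
time: 22.4
tool_pos: [0.5372, 0.1893, 0.2493]
tcp_rot: [-1.302, 1.054, -1.054]
wrist_force: [0.3, -0.6, 0.1]
width: 0.702
```

```bash
python3 chk.py 8; python3 - <<'E'
from h import *
a=.2077; c,s=np.cos(a),np.sin(a)
for n,o in(("scene",(.5132,-.2009)),("top",(.5139,-.2029))):
    P=cloud(n,np.load(f"{n}8.npz")['d']); L=P-[o[0],o[1],0]; X=L[...,0]*c+L[...,1]*s; Y=-L[...,0]*s+L[...,1]*c; Z=P[...,2]
    k=(abs(X-.025)<.02)&(abs(Y-.03)<.08)&(Z>.097)&(Z<.12); print('knob',k.sum(),X[k].mean(),Y[k].mean())
    for nm,m in(("raised",(abs(X+.02)<.03)&(abs(Y+.05)<.035)&(Z>.08)&(Z<.093)),("step",(abs(X-.024)<.015)&(abs(Y+.05)<.023)&(Z<.066)),("deck",(abs(X+.065)<.012)&(abs(Y+.05)<.03))):
        H=np.c_[X[m],Y[m],Z[m]]*1e3
        A=np.c_[H[:,:2]-H[:,:2].mean(0),np.ones(len(H))]
        print(n,nm,len(H),np.median(H,0).round(1),cv2.minAreaRect(H[:,:2].astype(np.float32)) if nm=="raised" else '',np.linalg.lstsq(A,H[:,2],rcond=None)[0].round(3))
    for l in("spare","bottle","jar","tip_box"):
        print(l,[(round(x['conf'],2),c2w(n,x['xyz']).round(3).tolist()) for x in cams.mark_of(n,l)[:2]])
E
```

```text
22.4 [0.53720392 0.18925823 0.24929188] -77.99571524844926 [-6.e-04 -9.e-04 -1.e+00] [ 0.25368466 -0.59601296  0.11357056] 0.7016864480298863
tcp heater mm 103.75730575587473 377.8840105155705
knob 42 0.02764340838464257 0.009350570038906316
scene raised 259 [-16.1 -48.9  85.7] ((-17.56590461730957, -49.58654022216797), (49.76915740966797, 44.80986022949219), 3.0831947326660156) [ 0.0000e+00 -1.1000e-02  8.5602e+01]
scene step 96 [ 31.6 -49.1  60. ]  [-9.900e-02  1.000e-02  5.981e+01]
scene deck 138 [-66.3 -47.3  60.4]  [ 1.2000e-02 -4.0000e-03  6.0261e+01]
spare [(0.67, [0.508, 0.258, 0.008])]
bottle [(0.89, [0.519, 0.014, -0.0]), (0.55, [0.555, -0.274, 0.068])]
jar [(0.63, [0.539, -0.19, 0.108])]
tip_box [(0.82, [0.727, -0.0, -0.001]), (0.69, [0.557, -0.278, 0.067])]
knob 41 0.024629739249815565 0.008222374181826262
top raised 358 [-18.  -49.6  87. ] ((-17.767303466796875, -50.1195068359375), (40.422386169433594, 45.681304931640625), 89.91008758544922) [-0.0000e+00 -3.0000e-02  8.6836e+01]
top step 147 [ 18.  -49.8  60.5]  [6.0000e-03 4.0000e-03 6.0677e+01]
top deck 264 [-64.8 -50.   61. ]  [-1.7000e-02  9.0000e-03  6.0951e+01]
spare [(0.92, [0.508, 0.257, 0.009]), (0.56, [0.554, -0.277, 0.066])]
bottle [(0.92, [0.519, 0.002, 0.001]), (0.36, [0.539, -0.189, 0.107])]
jar [(0.69, [0.451, -0.165, 0.06])]
tip_box [(0.82, [0.725, -0.002, 0.005])]
```

View pics/scene8.png

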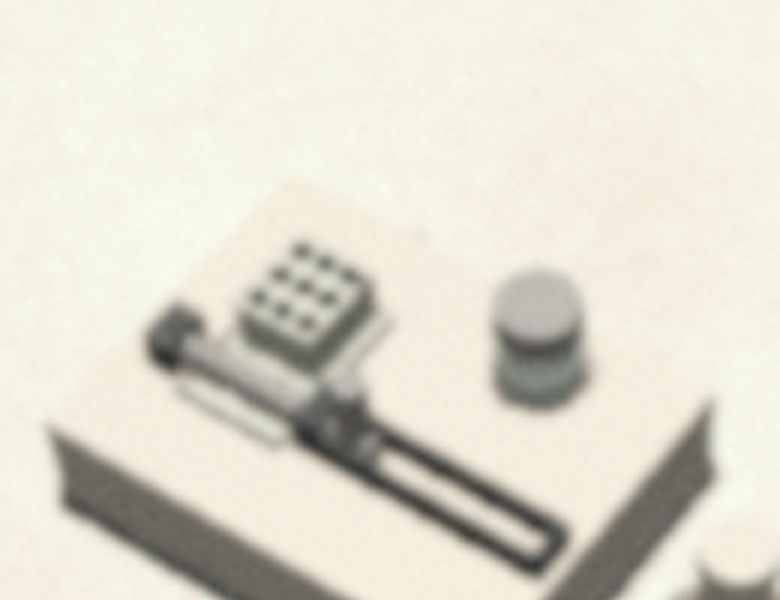

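View pics/top8.png

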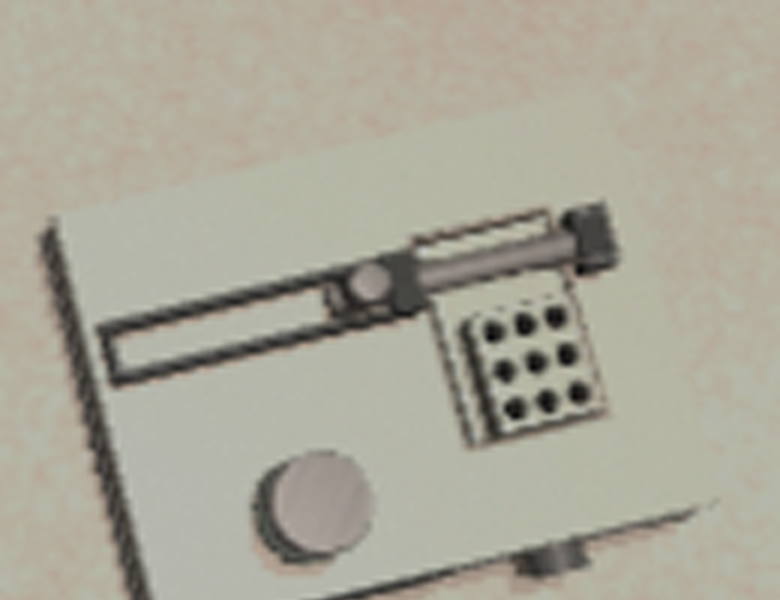

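The bolt tip is inside the keeper, and the knob travelled 78 mm from stop to stop. The block is seated and the arm is clear, so I'm handing in.

```bash
python3 -c "
from workcell import bot
print(bot.finish_job())"
```

```text
the job is handed in; nothing more can be done
None
```

The stepped block is seated in the heater's recess with its low step under the bolt. The bolt is slid home into its keeper, and I handed the job in at about 23 s. The hand-in gives no verdict.

**What I did:** I drew the bolt back to its stop, gripped the block by its raised part and carried it to the recess. I lowered it until it touched the floor, pressed it down and let go. I then gripped the knob and slid the bolt across the step.

**Last checks:**
- **Block:** Its step is level with the deck (about 60 mm, both cameras). The raised part's centre is within about 1 mm of where it should be, and no real tilt showed.
- **Bolt:** The gripper carried the knob 78 mm, which is the full travel. Both pictures show the tip inside the keeper.
- **Other things:** The plain block, bottle, jar and tip box are where they started, and the arm is well clear of everything.

**Disagreements:**
- **Knob position:** The cameras put the knob 1–2 mm short of fully home, which is within their error.
- **Jar:** The scene camera's network once took the knob for the jar. The top camera's network and both pictures show the jar in its place.
- **Tilt:** A slight tilt of the held block in one depth reading did not appear in the top view, or once the block was seated.

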